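Spring the keeper bar into the gouge rack

ROBOT

A 6-joint arm with a two-finger parallel gripper is mounted at the origin on a cart in front of the work surface, level with it; the furniture and walls round the work are solid. World frame = base frame: x ahead of the robot, y to its left, z up, the work surface at z = 0. Lengths are in m, angles in degrees, forces in N, time in s.
With the tool pointing down it reaches from about 0.325 to 0.75 m from the base axis. Payload 7.6 kg.
Tool frame: the origin (TCP) lies midway between the tips of the shut fingers; the grasp point (between the pads) lies 19 mm behind it; z points along the fingers, y is the line along which they close (so a half turn about z gives the same grasp; the last joint's range is limited). The gripper opens to 85 mm and grips with 20 to 120 N. Pads are 22 mm wide; open, the fingers measure 114 mm over their backs; the gripper's body (76 mm by 85 mm) begins 54 mm behind the grasp point. The pads swing forward as they close: fully open they stand 13 mm farther back than shut.
Start: joints at [59.112, 2.991, 80.254, -0, 96.75, -4.028], TCP at [0.237, 0.468, 0.231] pointing down, gripper open.
Joint ranges: [-166.34, 166.34], [-52.06, 124.39], [6.96, 135.62], [-60.46, 240.46], [14.63, 156.25], [-167.68, 167.68]. Speed limits (degrees/s): [147.25, 147.25, 172.46, 180, 180, 180].

INTERFACE

Orientations are given as a 3x3 rotation matrix whose columns are the frame's x, y, z axes.
In Python, from cell import r gives the robot as it stands.
- The arm moves only by the tool servo_tool, never from a script. Its argument "deltas" is a list of rows, each an object with "slide": the shift along the tool's x, y, z in m, a list of three; "delta_rot": the turn, a rotation vector about the tool's x, y, z in rad, a list of three. In form: [{"slide": [tx, ty, tz], "delta_rot": [wx, wy, wz]}, ...]. A call has 1 to 12 rows; each row shifts and turns the commanded pose from where the row before left it, along the tool's axes as they then stand; what a row does not reach is not made up. A row lasts 1/8 s, in which the tool goes at most 62.5 mm and 10.7 degrees, less where a joint would pass 70% of its speed; a pose out of reach is approached as far as the arm can. A call with a gripper value outside its range is refused whole. "hand" is the closure, from 0 (fully open) to 1 (shut), set as the call begins (left out, the last holds). The fingers move at their own pace and stop on an object; the grip force is fixed at half the most. Time passes only in rows, so rows that do not move let the fingers close. It gives the time, the measured TCP pose, the force, the opening and the grip force at its end, in the units of the state.
- r.get_state(): the state, without advancing time (a new reading comes with each control period).
- r.get_image(name): name is "side" or "top" or "wrist"; returns the picture (384x512x3 uint8, red, green, blue); there is no depth.
- r.camera_model(name): a dict with "camera_matrix" (3x3 intrinsics, pixels), "R" (3x3) and "t" (3): a world point X has camera coordinates R X + t; the wrist camera has in their place "mount" (4x4, takes a point from camera to tool coordinates, whose origin is the TCP and whose axes are the flange's). Camera axes: x right, y down, z forward; pixel columns grow to the right and rows downward; lengths in m; the calibration is good to about 2 mm. The wrist camera is an equidistant fisheye: a pixel r from the principal point sees the ray r / f radians off the axis. A picture is of the moment at which its call begins: read the wrist's pose just before it. camera_model takes no time and is no camera call.
- r.hand_in(): hands the job in; it is judged then, once.
Trained networks look in the newest picture that a camera, given by its name, has taken for a name from the list of things; names that differ only in an ending like _2 or _b are one class to them, and where a whole thing is asked for, a point or a joint stands for the part that bears it (a point fixed in the world has none). Each returns a list of dicts, best first, with "p" (0 to 1); they miss things now and then, are a little off and sometimes report something else, mostly with a low value. They report only what shows in the picture. A call takes as long as a camera call.
- r.trace(camera, query): "region" (384x512 bool, what is visible of it) and "bbox" ([left, top, right, bottom] in pixels, round what is visible of it).
- r.place_of(camera, query): "xy" ([column, row] in pixels: a listed point, or the origin of a listed thing).
The state is a dict: "t": time; "joint_pos": joint angles; "dq": joint speeds; "effort": joint torques, N m; "ee_pos": TCP position; "orientation": TCP orientation; "contact_force": force on the tool from outside, world axes, zero at the start; "torque": the same for the moment, N m; "width": finger opening in m; "finger_force": force on a finger pad.
Only numpy, scipy, OpenCV 4.12 (cv2) and the standard library are available. Lean on these libraries where they do the work, as an engineer would, in place of code of your own. Each camera call takes 0.05 s, during which the arm holds its last target. There are 200 camera calls.

TASK

The long sprung keeper bar belongs across the gouge rack, over the gouges. Take the long bar by its two upright tabs, squeeze them together so that it shortens, and lower it level and tabs up between the rack's two cheeks; then let it spring out so that both its end tongues sit fully in the recesses of the cheeks. Leave the short bar where it lies.

Things in the scene. Friction and masses are not known exactly. Their poses are not given: they have to be found in the camera images.
- keeper_bar: Long sprung bar, 180 mm along its y: two wooden halves 30 wide, 22 high, spring between, a steel tongue (14 wide, 12 high, 12 long) at each end, 11 mm above the underside. On each half a dark upright tab (24 wide in x, 8 thick, top 67 mm above the underside) to pinch along y. Origin: underside, midway between the tabs while free; z up. About 0.2 kg; either end fits either cheek.
- keeper_bar_slide (a joint): Compression of the long bar, m. 0: free, 180 mm long, tabs 68 mm over their outer faces. 0.042: fully squeezed, 138 mm long, tabs 26 mm. The bar's middle stays midway between the tabs; origin is fixed to the -y half. Spring about 5 N at 0, 17 N at 0.042. Seated: about 0.006.
- rack: Fixed wooden rack; 3 gouges lie in it along its x, below 46 mm. Base 180 (x) by 200 (y), 12 thick; at +y and -y an upright cheek 68 wide, 22 thick, top at 102 mm. Inner faces 156 mm apart, each with a blind recess 36 wide, 30 high, 9 deep (ends 174 apart), centred at x = 0, 70 mm above the bench. Origin: centre of the base's underside, on the bench.
- short_bar: Bystander: a bar of the same make with the same tabs, but only 130 mm long over its tongues, too short for the rack. Lies on the bench. Origin and axes as on the long bar.

How it is judged (in metres and radians):
On the way:
1. the long bar is squeezed short enough for the rack (by 20 mm or more) while lifted clear of the bench (value of joint keeper_bar_slide above 0.02 m and height (world z) of keeper_bar above 0.03 m), for 0.2 s.
At the end, for the whole second after the job is handed in: The long bar rests across the rack, both tongues in the recesses and sprung out (slide under 0.011), origin within 17 mm (x) and 10 mm (y) of the rack's and 45 to 73 mm above it, along the rack's y within 10 degrees, tabs up within 20 degrees, at rest. The short bar has not moved over 30 mm (x of keeper_bar in the frame of rack between -0.017 and 0.017 m and y of keeper_bar in the frame of rack between -0.01 and 0.01 m and z of keeper_bar in the frame of rack between 0.045 and 0.073 m and angle between the y axis of keeper_bar and the y axis of rack, either way round below 0.18 rad and angle between keeper_bar's own z axis and vertical below 0.35 rad and value of joint keeper_bar_slide below 0.011 m and linear speed of keeper_bar below 0.02 m/s); the robot touches nothing.
It fails at once if the short bar is moved by more than 30 mm (distance of short_bar from where it was at the start of the episode above 0.03 m).
It also fails if it takes over 38 s, if anything falls off the work surface, if the arm or the gripper's body presses on something with over 40 N, if the wrist force passes 120 N, or if a joint passes its speed limit or range.

## Working session

There is one attempt and no reset: what is moved stays moved. The work goes in short steps, Python scripts to look and compute and a tool call to move; the robot and the scene stay as the last step left them, time stands still between calls to the robot, and variables do not carry over. Pictures are saved under pics/ and viewed, at most 10 in all, crops included, and the job is handed in when it is done.

Besides the shell and the picture viewer there is one more tool, called after ">>>" as name([rows], argument=value, ...), one row to a line, values as JSON. servo_tool: Moves the arm, as the interface text tells. Its arguments: {"type":"object","properties":{"deltas":{"type":"array"},"hand":{"type":"number"}},"required":["deltas"]}

```bash
mkdir -p pics; cat > h.py <<'E'
import numpy as np, cv2
from cell import r
def ray(cam,uv):
    m=r.camera_model(cam);K=np.array(m["camera_matrix"])
    R=np.array(m["R"]);t=np.array(m["t"])
    d=R.T@np.linalg.solve(K,[uv[0],uv[1],1]);return -R.T@t,d
def atz(cam,uv,z):
    c,d=ray(cam,uv);return c+d*(z-c[2])/d[2]
def wray(uv,T,R):
    m=r.camera_model("wrist");K=np.array(m["camera_matrix"]);M=np.array(m["mount"])
    v=(np.array(uv)-K[:2,2])/np.array([K[0,0],K[1,1]]);th=np.linalg.norm(v)
    d=np.r_[np.sin(th)*v/max(th,1e-9),np.cos(th)]
    R=np.array(R);return np.array(T)+R@M[:3,3],R@M[:3,:3]@d
def watz(uv,z,T,R):
    c,d=wray(uv,T,R);return c+d*(z-c[2])/d[2]
def wproj(X,T,R):
    m=r.camera_model("wrist");K=np.array(m["camera_matrix"]);M=np.array(m["mount"])
    p=np.array(R).T@(np.array(X)-np.array(T));p=M[:3,:3].T@(p-M[:3,3])
    th=np.arctan2(np.hypot(p[0],p[1]),p[2]);q=p[:2]/np.hypot(p[0],p[1])*th
    return q*np.array([K[0,0],K[1,1]])+K[:2,2]
def proj(cam,X):
    m=r.camera_model(cam);p=np.array(m["camera_matrix"])@(np.array(m["R"])@np.array(X)+np.array(m["t"]));return p[:2]/p[2]
def save(im,n): cv2.imwrite("pics/"+n,im[:,:,::-1])
E
python3 - <<'E'
from h import *
s=r.get_state();print({k:np.round(s[k],3).tolist() for k in s})
a=r.get_image("top");b=r.get_image("side")
save(a,"top0.png");save(b,"side0.png")
for c in("top","side"):
  print(c,r.camera_model(c)["t"],(-np.array(r.camera_model(c)["R"]).T@np.array(r.camera_model(c)["t"])).round(3))
  for q in("keeper_bar","short_bar","rack"):
    for x in r.trace(c,q)[:3]: 
      m=x["region"].astype(np.uint8);rc=cv2.minAreaRect(cv2.findNonZero(m)) if m.any() else None
      print(q,x["p"],x["bbox"],rc)
    print([(round(x["p"],2),np.round(x["xy"],1).tolist(),(atz(c,x["xy"],0)).round(3).tolist()) for x in r.place_of(c,q)[:3]])
E
```

```text
{'t': 0.0, 'joint_pos': [59.111, 3.027, 80.315, -0.001, 96.749, -4.029], 'dq': [-0.045, -0.079, -0.017, 0.072, -0.085, -0.011], 'effort': [-0.0, -38.167, -36.019, -0.0, 0.006, -0.0], 'ee_pos': [0.237, 0.468, 0.23], 'orientation': [[-0.892, 0.452, -0.001], [0.452, 0.892, -0.001], [0.0, -0.002, -1.0]], 'contact_force': [0.415, 1.08, 0.005], 'torque': [0.021, 0.003, 0.027], 'finger_force': 0.0, 'width': 0.085}
top [-0.00489004  0.54307442  0.79345102] [ 0.38  -0.002  0.883]
keeper_bar 0.63 [317.4, 240.1, 425.9, 265.5] ((371.4846496582031, 252.88360595703125), (18.263633728027344, 102.22416687011719), 82.50414276123047)
[(0.63, [367.5, 253.7], [0.452, -0.196, 0.0])]
short_bar 0.93 [335.1, 150.6, 405.5, 182.6] ((368.94232177734375, 164.28848266601562), (72.95520782470703, 24.122283935546875), 11.309932708740234)
[(0.69, [372.0, 170.3], [0.606, -0.209, 0.0])]
rack 0.59 [98.4, 112.0, 227.4, 241.3] ((163.5, 177.0), (130.0, 127.0), 90.0)
[]
side [-0.49155688  0.12283062  0.86008353] [ 0.242 -0.779  0.575]
keeper_bar 0.65 [230.4, 228.5, 280.0, 294.4] ((258.72833251953125, 260.76593017578125), (76.3934326171875, 28.43921661376953), 53.746158599853516)
[(0.71, [251.9, 264.5], [0.451, -0.193, 0.0])]
short_bar 0.66 [314.3, 212.8, 341.2, 270.1] ((329.3114929199219, 240.87255859375), (56.7949333190918, 24.653209686279297), 67.7509765625)
[(0.8, [331.2, 247.4], [0.619, -0.197, 0.0])]
rack 0.71 [207.4, 114.7, 303.1, 191.0] ((255.1123809814453, 161.32785034179688), (91.0423583984375, 71.38084411621094), 39.47245788574219)
[(0.69, [254.7, 166.7], [0.582, 0.158, 0.0])]
```

View pics/top0.png

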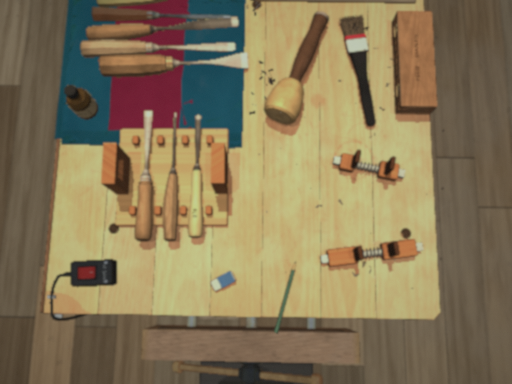

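View pics/side0.png

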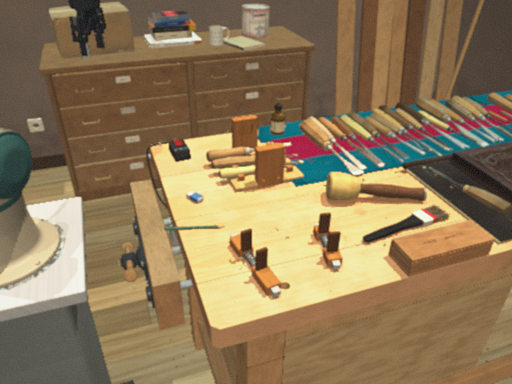

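The top view shows the long bar from (322,258) to (421,247), and the short bar from (335,160) to (403,175). The rack's base spans (117,128) to (228,226), with cheeks at the left and right. The side view agrees: both bars lie tabs up.

```bash
python3 - <<'E'
from h import *
a=atz("top",(322,258.5),.017);b=atz("top",(421,247),.017)
print(a,b,(a+b)/2,np.linalg.norm(a-b),np.degrees(np.arctan2(*(a-b)[:2])))
for p in[(117,226),(228,226),(120,128),(228,128)]: print(p,atz("top",p,.012).round(3))
for p in[(103,143),(103,184),(211,143),(227,143),(227,183)]: print(p,atz("top",p,.102).round(3))
im=cv2.imread("pics/top0.png")
c=np.hstack([cv2.resize(im[100:250,90:240],(400,400),interpolation=cv2.INTER_CUBIC),cv2.resize(im[170:320,300:450],(400,400),interpolation=cv2.INTER_CUBIC)])
cv2.imwrite("pics/c0.png",c)
s=r.get_state();print(s["orientation"])
E
```

```text
[ 0.44144598 -0.11313712  0.017     ] [ 0.4642368  -0.28637795  0.017     ] [ 0.45284139 -0.19975753  0.017     ] 0.17473352615092003 -7.494550767736177
(117, 226) [0.493 0.25  0.012]
(228, 226) [0.497 0.053 0.012]
(120, 128) [0.676 0.257 0.012]
(228, 128) [0.679 0.058 0.012]
(103, 143) [0.619 0.257 0.102]
(103, 184) [0.55  0.252 0.102]
(211, 143) [0.622 0.079 0.102]
(227, 143) [0.622 0.052 0.102]
(227, 183) [0.555 0.05  0.102]
[[-8.92109493e-01  4.51819257e-01  1.04748951e-04]
 [ 4.51819267e-01  8.92109488e-01  1.04397685e-04]
 [-4.62786484e-05  1.40461760e-04 -9.99999989e-01]]
```

View pics/c0.png

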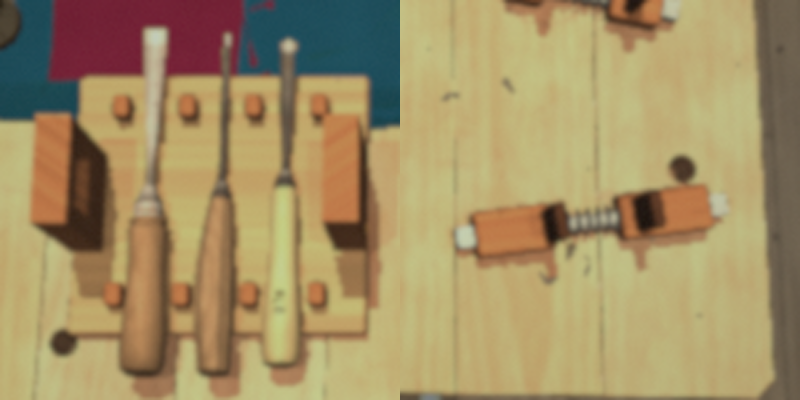

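```bash
cat >> h.py <<'E'
from scipy.spatial.transform import Rotation as Ro
def plan(P,yaw,n):
    "rows to TCP P, tool down with tool y at angle yaw(deg) in world"
    s=r.get_state();T=np.array(s["ee_pos"]);R=np.array(s["orientation"])
    y=np.radians(yaw);Y=np.array([np.cos(y),np.sin(y),0]);Z=np.array([0,0,-1.]);G=np.c_[np.cross(Y,Z),Y,Z]
    w=Ro.from_matrix(R.T@G).as_rotvec();step=(np.array(P)-T)/n
    print("w/row",(w/n).round(4),"total dist",np.linalg.norm(np.array(P)-T).round(3))
    for i in range(n):
        Ri=R@Ro.from_rotvec(w*i/n).as_matrix();print((Ri.T@step).round(4).tolist())
E
python3 -c "
from h import *
plan([.453,-.201,.2],97.5,12)"
```

```text
w/row [ 0.    0.   -0.05] total dist 0.704
[-0.0412, -0.0416, 0.0026]
[-0.0391, -0.0436, 0.0026]
[-0.0369, -0.0455, 0.0026]
[-0.0346, -0.0473, 0.0026]
[-0.0322, -0.049, 0.0026]
[-0.0297, -0.0505, 0.0026]
[-0.0271, -0.052, 0.0026]
[-0.0245, -0.0533, 0.0026]
[-0.0218, -0.0544, 0.0026]
[-0.019, -0.0554, 0.0026]
[-0.0162, -0.0563, 0.0026]
[-0.0134, -0.0571, 0.0026]
```

>>> servo_tool([
  {"slide":[-0.041,-0.042,0.003],"delta_rot":[0,0,-0.05]},
  {"slide":[-0.039,-0.044,0.003],"delta_rot":[0,0,-0.05]},
  {"slide":[-0.037,-0.045,0.003],"delta_rot":[0,0,-0.05]},
  {"slide":[-0.035,-0.047,0.003],"delta_rot":[0,0,-0.05]},
  {"slide":[-0.032,-0.049,0.003],"delta_rot":[0,0,-0.05]},
  {"slide":[-0.03,-0.05,0.003],"delta_rot":[0,0,-0.05]},
  {"slide":[-0.027,-0.052,0.003],"delta_rot":[0,0,-0.05]},
  {"slide":[-0.025,-0.053,0.003],"delta_rot":[0,0,-0.05]},
  {"slide":[-0.022,-0.054,0.003],"delta_rot":[0,0,-0.05]},
  {"slide":[-0.019,-0.055,0.003],"delta_rot":[0,0,-0.05]},
  {"slide":[-0.016,-0.056,0.003],"delta_rot":[0,0,-0.05]},
  {"slide":[-0.013,-0.057,0.003],"delta_rot":[0,0,-0.05]},
], hand=0)

```text
t: 2.2
ee_pos: [0.4539, -0.2011, 0.1954]
orientation: [[-0.991, -0.132, 0.001], [-0.132, 0.991, -0.0], [-0.001, -0.0, -1.0]]
contact_force: [0.8, 0.0, -0.2]
width: 0.0853
finger_force: 0.0
```

```bash
python3 - <<'E'
from h import *
s=r.get_state();T,R=s["ee_pos"],s["orientation"]
w=r.get_image("wrist");s2=r.get_state();np.savez("w1.npz",T=T,R=R)
print(s["t"],T,s2["ee_pos"],np.round(R,3).tolist(),s["joint_pos"])
im=w.copy()
# predicted bar features
c=np.array([.453,-.201,0]);u=np.array([-.1305,.9914,0])
for d,z in[(.09,.017),(-.09,.017),(.034,.067),(-.034,.067)]:
    p=wproj(c+u*d+[0,0,z],T,R);print(d,p.round(1));cv2.circle(im,tuple(int(v) for v in p),3,(0,255,0),1)
print([(x["p"],x["xy"],watz(x["xy"],0,T,R).round(3)) for x in r.place_of("wrist","keeper_bar")])
save(cv2.resize(im,(768,576)),"w1.png")
E
```

```text
2.2 [ 0.4538835  -0.20105155  0.19538173] [ 0.45421741 -0.2062234   0.19359673] [[-0.991, -0.132, 0.001], [-0.132, 0.991, -0.0], [-0.001, -0.0, -1.0]] [-2.81634114e+01 -9.26174469e-01  8.83136978e+01  1.62569120e-02
  9.25704552e+01 -1.25756815e+02]
0.09 [334.2 167. ]
-0.09 [174.9 166.7]
0.034 [290.6 178.7]
-0.034 [218.6 178.6]
[(0.9, [252.4, 164.8], array([ 0.456, -0.203,  0.   ]))]
```

View pics/w1.png

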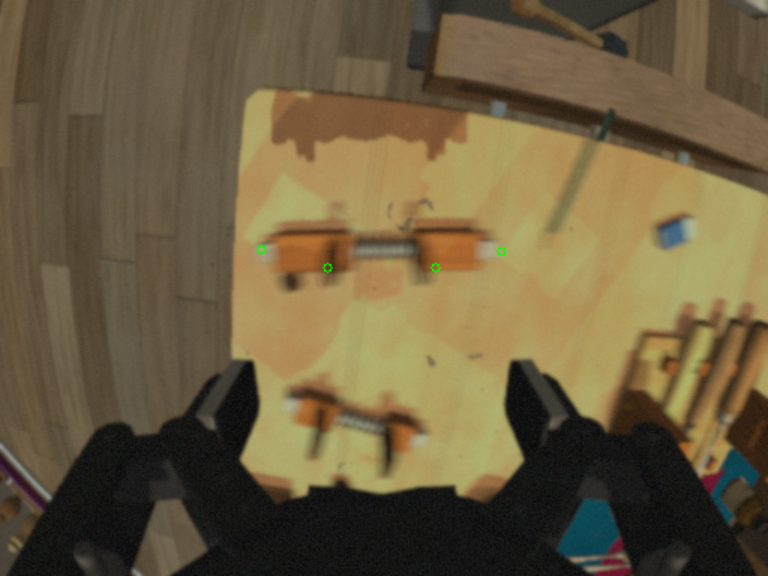

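The wrist view shows the long bar level in the image, from about (258,250) to (498,250). That is about 3 mm to −y of the prediction, but the picture was blurred by leftover motion, so I'll remeasure at rest.

```bash
python3 - <<'E'
from h import *
s=r.get_state();T,R=s["ee_pos"],s["orientation"]
w=r.get_image("wrist");print(s["t"],T,r.get_state()["ee_pos"])
x=r.trace("wrist","keeper_bar")[0];g=x["region"];print(x["p"],x["bbox"])
v,u=np.nonzero(g);
l=u<np.quantile(u,.02);h=u>np.quantile(u,.98)
a=watz((u.min()-.5,v[l].mean()),.015,T,R);b=watz((u.max()+.5,v[h].mean()),.015,T,R)
print(a,b,(a+b)/2,np.linalg.norm(a-b),np.degrees(np.arctan2(-(b-a)[0],(b-a)[1])))
print([watz(x["xy"],0,T,R).round(4) for x in r.place_of("wrist","keeper_bar")])
P=((a+b)/2);plan([P[0],P[1],.036],97.5,6)
save(w,"w2.png")
E
```

```text
2.3 [ 0.45353439 -0.20309372  0.19366845] [ 0.45333265 -0.20091198  0.19418557]
0.91 [177.3, 151.2, 336.0, 191.6]
[ 0.46544226 -0.28913125  0.015     ] [ 0.43946208 -0.11114728  0.015     ] [ 0.45245217 -0.20013927  0.015     ] 0.17987013435280563 8.304767973791051
[array([ 0.4552, -0.1972,  0.    ])]
w/row [ 0.0001 -0.     -0.    ] total dist 0.159
[0.0002, -0.0002, 0.0265]
[0.0002, -0.0002, 0.0265]
[0.0002, -0.0002, 0.0265]
[0.0002, -0.0002, 0.0265]
[0.0002, -0.0002, 0.0265]
[0.0002, -0.0002, 0.0265]
```

>>> servo_tool([
  {"slide":[0.001,0,0.03]},
  {"slide":[0,0,0.03]},
  {"slide":[0,0,0.03]},
  {"slide":[0,0,0.025]},
  {"slide":[0,0,0.02]},
  {"slide":[0,0,0.015]},
  {"slide":[0,0,0.008]},
  {"slide":[0,0,0]},
])

```text
validation failed for argument at $.de...
```

>>> servo_tool([
  {"slide":[0,0,0]},
  {"slide":[0,0,0]},
  {"slide":[0,0,0]},
  {"slide":[0,0,0]},
  {"slide":[0,0,0]},
  {"slide":[0,0,0]},
  {"slide":[0,0,0]},
  {"slide":[0,0,0]},
], hand=1)

```text
validation failed for argument at $.de...
```

>>> servo_tool([
  {"slide":[0.001,0,0.03],"delta_rot":[0,0,0]},
  {"slide":[0,0,0.03],"delta_rot":[0,0,0]},
  {"slide":[0,0,0.03],"delta_rot":[0,0,0]},
  {"slide":[0,0,0.025],"delta_rot":[0,0,0]},
  {"slide":[0,0,0.02],"delta_rot":[0,0,0]},
  {"slide":[0,0,0.015],"delta_rot":[0,0,0]},
  {"slide":[0,0,0.008],"delta_rot":[0,0,0]},
  {"slide":[0,0,0],"delta_rot":[0,0,0]},
])

```text
t: 3.45
ee_pos: [0.4525, -0.1988, 0.0373]
orientation: [[-0.991, -0.131, -0.0], [-0.131, 0.991, 0.0], [0.0, 0.0, -1.0]]
contact_force: [-0.2, 0.3, 0.7]
width: 0.0857
finger_force: 0.0
```

>>> servo_tool([
  {"slide":[0,0,0],"delta_rot":[0,0,0]},
  {"slide":[0,0,0],"delta_rot":[0,0,0]},
  {"slide":[0,0,0],"delta_rot":[0,0,0]},
  {"slide":[0,0,0],"delta_rot":[0,0,0]},
  {"slide":[0,0,0],"delta_rot":[0,0,0]},
  {"slide":[0,0,0],"delta_rot":[0,0,0]},
  {"slide":[0,0,0],"delta_rot":[0,0,0]},
  {"slide":[0,0,0],"delta_rot":[0,0,0]},
], hand=1)

```text
t: 4.45
ee_pos: [0.457, -0.2022, 0.0444]
orientation: [[-0.991, -0.13, 0.012], [-0.13, 0.991, -0.008], [-0.011, -0.009, -1.0]]
contact_force: [-1.8, -1.5, 28.2]
width: 0.0244
finger_force: 58.6
```

>>> servo_tool([
  {"slide":[0,0,-0.01],"delta_rot":[0,0,0]},
  {"slide":[0,0,-0.015],"delta_rot":[0,0,0]},
  {"slide":[0,0,-0.025],"delta_rot":[0,0,0]},
  {"slide":[0,0,-0.03],"delta_rot":[0,0,0]},
  {"slide":[0,0,-0.03],"delta_rot":[0,0,0]},
  {"slide":[0,0,-0.03],"delta_rot":[0,0,0]},
  {"slide":[0,0,-0.02],"delta_rot":[0,0,0]},
  {"slide":[0,0,0],"delta_rot":[0,0,0]},
])

```text
t: 5.45
ee_pos: [0.453, -0.1993, 0.1989]
orientation: [[-0.991, -0.131, 0.003], [-0.131, 0.991, -0.001], [-0.002, -0.002, -1.0]]
contact_force: [0.2, -0.4, -2.4]
width: 0.0239
finger_force: 59.6
```

```bash
python3 - <<'E'
from h import *
s=r.get_state();T,R=s["ee_pos"],s["orientation"]
w=r.get_image("wrist");b=r.get_image("side");print(s["t"],T,s["contact_force"])
x=r.trace("side","keeper_bar");print([(y["p"],y["bbox"]) for y in x])
p=proj("side",T).astype(int);print(p)
u,v=np.clip(p[0]-75,0,362),np.clip(p[1]-60,0,272)
save(np.hstack([cv2.resize(b[v:v+112,u:u+150],(400,300),interpolation=cv2.INTER_CUBIC),cv2.resize(w,(400,300))]),"g1.png")
plan([.5865,.1535,.2],91.5,12)
E
```

```text
5.45 [ 0.45300765 -0.19932495  0.19888335] [ 0.15552993 -0.40357697 -2.38588757]
[(0.62, [232.1, 163.2, 276.8, 221.2])]
[254 177]
w/row [ 0.0001 -0.0002  0.0088] total dist 0.377
[-0.015, 0.0276, -0.0003]
[-0.0147, 0.0278, -0.0003]
[-0.0145, 0.0279, -0.0003]
[-0.0142, 0.028, -0.0003]
[-0.014, 0.0281, -0.0003]
[-0.0137, 0.0283, -0.0003]
[-0.0135, 0.0284, -0.0003]
[-0.0132, 0.0285, -0.0003]
[-0.013, 0.0286, -0.0003]
[-0.0127, 0.0287, -0.0003]
[-0.0125, 0.0288, -0.0003]
[-0.0122, 0.0289, -0.0003]
```

View pics/g1.png

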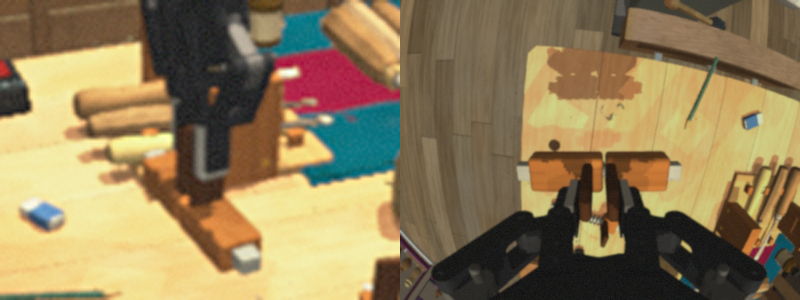

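The bar is fully squeezed, level and held by both tabs. Its tongues are at about (150,218) and (360,220) in the wrist picture. Next I move above the rack.

>>> servo_tool([
  {"slide":[-0.015,0.0275,0],"delta_rot":[0,0,0.009]},
  {"slide":[-0.0145,0.028,0],"delta_rot":[0,0,0.009]},
  {"slide":[-0.0145,0.028,0],"delta_rot":[0,0,0.009]},
  {"slide":[-0.014,0.028,0],"delta_rot":[0,0,0.009]},
  {"slide":[-0.014,0.028,0],"delta_rot":[0,0,0.009]},
  {"slide":[-0.0135,0.0285,0],"delta_rot":[0,0,0.009]},
  {"slide":[-0.0135,0.0285,0],"delta_rot":[0,0,0.009]},
  {"slide":[-0.013,0.0285,0],"delta_rot":[0,0,0.009]},
  {"slide":[-0.013,0.0285,0],"delta_rot":[0,0,0.009]},
  {"slide":[-0.0125,0.029,0],"delta_rot":[0,0,0.009]},
  {"slide":[-0.0125,0.029,0],"delta_rot":[0,0,0.009]},
  {"slide":[-0.012,0.029,0],"delta_rot":[0,0,0.009]},
])

```text
t: 7.1
ee_pos: [0.586, 0.1545, 0.1955]
orientation: [[-1.0, -0.023, -0.003], [-0.023, 1.0, -0.001], [0.003, -0.0, -1.0]]
contact_force: [0.6, 1.2, -2.7]
width: 0.0242
finger_force: 59.6
```

>>> servo_tool([
  {"slide":[0,0,0],"delta_rot":[0,0,0]},
  {"slide":[0,0,0],"delta_rot":[0,0,0]},
  {"slide":[0,0,0],"delta_rot":[0,0,0]},
])

```text
t: 7.48
ee_pos: [0.5861, 0.1528, 0.197]
orientation: [[-1.0, -0.022, -0.001], [-0.022, 1.0, -0.0], [0.001, -0.0, -1.0]]
contact_force: [0.2, -0.6, -1.7]
width: 0.0242
finger_force: 59.7
```

```bash
python3 - <<'E'
from h import *
s=r.get_state();T,R=s["ee_pos"],s["orientation"]
w=r.get_image("wrist");print(s["t"],T,np.round(R,3).tolist(),s["width"])
print([(x["p"],x["bbox"]) for x in r.trace("wrist","keeper_bar")])
print([(x["p"],x["bbox"]) for x in r.trace("wrist","rack")])
b=r.get_image("side");print([(y["p"],y["bbox"]) for y in r.trace("side","keeper_bar")])
im=w.copy()
# predicted cheek top inner corners
c=np.array([.5865,.1535,0]);a=np.radians(1.5)
for sx in(-.034,.034):
  for sy in(-.078,.078,-.1,.1):
    X=c+[sx*np.cos(a)-sy*np.sin(a),sx*np.sin(a)+sy*np.cos(a),.102];p=wproj(X,T,R);print(sx,sy,p.round(1));cv2.circle(im,tuple(int(v) for v in p),2,(0,255,0),-1)
save(cv2.resize(im,(800,600),interpolation=cv2.INTER_CUBIC),"w3.png");save(b,"s3.png")
E
```

```text
7.475 [0.58606585 0.15276976 0.19698373] [[-1.0, -0.022, -0.001], [-0.022, 1.0, -0.0], [0.001, -0.0, -1.0]] 0.02417003677546542
[(0.72, [149.1, 192.1, 360.3, 286.6])]
[(0.57, [138.8, 56.6, 373.2, 260.4]), (0.53, [262.2, 194.7, 360.9, 283.9])]
[(0.88, [245.8, 85.1, 271.6, 122.4])]
-0.034 -0.078 [161.4 152.5]
-0.034 0.078 [348.9 151.8]
-0.034 -0.1 [137.3 153.3]
-0.034 0.1 [372.9 152.5]
0.034 -0.078 [168.6 227.3]
0.034 0.078 [342.  226.6]
0.034 -0.1 [146.1 226.7]
0.034 0.1 [364.5 225.9]
```

View pics/w3.png

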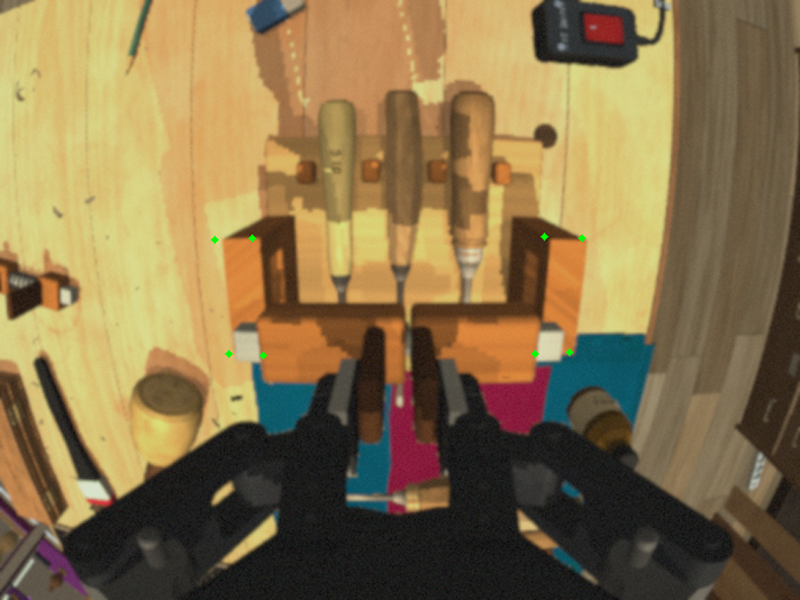

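The wrist view shows the cheek tops at columns 225–262 and 547–583 with near edges at row 238, so the rack is about 3 mm further to +y than assumed. The tongues span columns 234 to 562 at row 342, parallel to the rack. Next I compute the bar's height and x.

```bash
python3 - <<'E'
from h import *
from scipy.optimize import brentq
T=[0.58606585,0.15276976,0.19698373];a=.022;R=np.array([[-1,-a,-.001],[-a,1,0],[.001,0,-1]])
k=1.5625
def f(z,L=(234,342),Rr=(562,342)): return watz(np.array(L)/k,z,T,R),watz(np.array(Rr)/k,z,T,R)
z=brentq(lambda z:np.linalg.norm(np.subtract(*f(z)))-.138,.05,.19);A,B=f(z);print("tongue top end z",z,(A+B)/2)
for z in(.165,.17,.175):
  A,B=f(z);print(z,np.linalg.norm(A-B),(A+B)/2, watz((256,324/k),z,T,R)[0]-watz((256,360/k),z,T,R)[0])
for z in(.097,.102,.107):
  P=[watz(np.array(p)/k,z,T,R) for p in((262,239),(547,238),(225,239),(583,238))];print(z,np.linalg.norm(P[0]-P[1]),np.round(np.mean(P,0),4))
s=cv2.imread("pics/s3.png")
for n,X in(("bar end -y under",[.586,.084,.152]),("top",[.586,.084,.174])): print(n,proj("side",X))
cv2.imwrite("pics/s3c.png",cv2.resize(s[60:210,180:330],(600,600),interpolation=cv2.INTER_CUBIC))
E
```

```text
tongue top end z 0.1660652248832233 [0.58489534 0.15294878 0.16606522]
0.165 0.13885539447957074 [0.58536173 0.1529614  0.165     ] -0.01591822466956916
0.17 0.13484030577368936 [0.58317257 0.15290216 0.17      ] -0.01545793946186802
0.175 0.13082521706780803 [0.5809834  0.15284292 0.175     ] -0.014997654254166659
0.097 0.1548362742961767 [0.5535 0.156  0.097 ]
0.102 0.15162279634066073 [0.5526 0.1559 0.102 ]
0.107 0.14840931838514476 [0.5517 0.1558 0.107 ]
bar end -y under [267.69258434 124.52091   ]
top [267.94149847 115.65189285]
```

View pics/s3c.png

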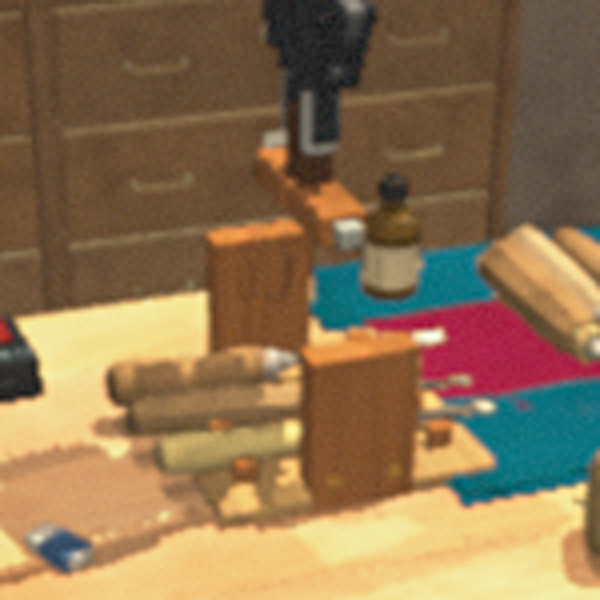

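The tongues are at z ≈ 0.165, so the underside is about 44 mm below the TCP. The side crop shows the bar level, with its −y tongue at crop (348,233) above the cheeks. I correct by +1.5 mm in x and +3 mm in y, then lower.

>>> servo_tool([
  {"slide":[-0.0015,0.003,0],"delta_rot":[0,0,0]},
  {"slide":[0,0,0.015],"delta_rot":[0,0,0]},
  {"slide":[0,0,0.02],"delta_rot":[0,0,0]},
  {"slide":[0,0,0.015],"delta_rot":[0,0,0]},
  {"slide":[0,0,0.01],"delta_rot":[0,0,0]},
  {"slide":[0,0,0],"delta_rot":[0,0,0]},
])

```text
t: 8.48
ee_pos: [0.5873, 0.1566, 0.1363]
orientation: [[-1.0, -0.023, -0.002], [-0.023, 1.0, -0.0], [0.002, -0.0, -1.0]]
contact_force: [-0.3, 0.0, -1.3]
width: 0.0242
finger_force: 59.7
```

>>> servo_tool([
  {"slide":[0,0,0.01],"delta_rot":[0,0,0]},
  {"slide":[0,0,0.01],"delta_rot":[0,0,0]},
  {"slide":[0,0,0.01],"delta_rot":[0,0,0]},
  {"slide":[0,0,0.007],"delta_rot":[0,0,0]},
  {"slide":[0,0,0],"delta_rot":[0,0,0]},
  {"slide":[0,0,0],"delta_rot":[0,0,0]},
  {"slide":[0,0,0],"delta_rot":[0,0,0]},
])

```text
t: 9.35
ee_pos: [0.588, 0.1567, 0.1009]
orientation: [[-1.0, -0.023, 0.001], [-0.023, 1.0, 0.0], [-0.001, 0.0, -1.0]]
contact_force: [0.4, 0.1, -2.2]
width: 0.0239
finger_force: 59.7
```

```bash
python3 - <<'E'
from h import *
s=r.get_state();print(s["t"],s["ee_pos"],s["contact_force"],s["joint_pos"])
w=r.get_image("wrist");b=r.get_image("side")
save(np.hstack([cv2.resize(b[90:210,190:310],(400,400),interpolation=cv2.INTER_CUBIC),cv2.resize(w[100:356,128:384],(400,400),interpolation=cv2.INTER_CUBIC)]),"g4.png")
E
```

```text
9.35 [0.58798988 0.15673825 0.10085767] [ 0.43692149  0.06410104 -2.20745325] [ 1.14471216e+01  2.05927817e+01  7.51709850e+01  5.33149352e-03
  8.41787258e+01 -7.98842223e+01]
```

View pics/g4.png

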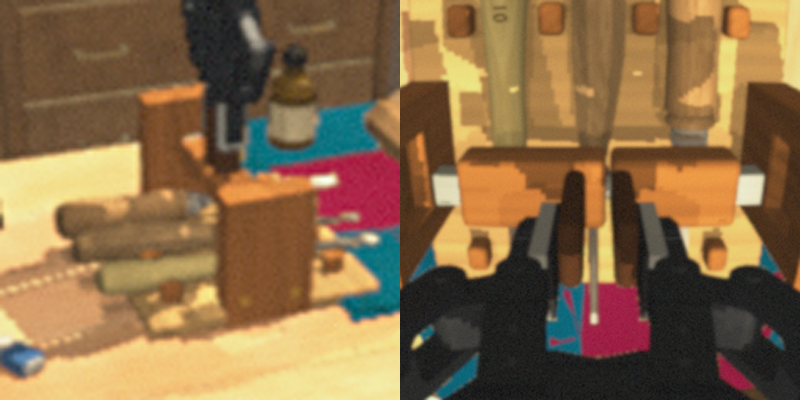

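Both tongues now stand between the cheeks. The left recess shows at (421,160) and the left tongue at (447,187). I check the alignment by projecting the recess corners.

```bash
python3 - <<'E'
from h import *
s=r.get_state();T,R=s["ee_pos"],s["orientation"];print(T)
q=lambda X:((wproj(X,T,R)-[128,100])*400/256+[400,0]).round(0)
for y in(.078,.234):
  print([q([.5868+sx,y,z]).tolist() for sx in(-.018,.018) for z in(.055,.085)])
print([ (z,q([T[0]-.001,T[1]-.069,z]).tolist()) for z in(.060,.065,.07,.075)])
E
```

```text
[0.58788167 0.15673165 0.1006911 ]
[[420.0, 131.0], [393.0, 153.0], [428.0, 205.0], [405.0, 236.0]]
[[773.0, 139.0], [800.0, 162.0], [762.0, 212.0], [784.0, 244.0]]
[(0.06, [440.0, 174.0]), (0.065, [437.0, 178.0]), (0.07, [433.0, 183.0]), (0.075, [429.0, 187.0])]
```

Recess and tongues overlap well; I shift −2 mm in x and 2 mm down, then open in stages.

>>> servo_tool([
  {"slide":[0.002,0,0.002],"delta_rot":[0,0,0]},
  {"slide":[0,0,0],"delta_rot":[0,0,0]},
  {"slide":[0,0,0],"delta_rot":[0,0,0]},
])

```text
t: 9.82
ee_pos: [0.5857, 0.1566, 0.0983]
orientation: [[-1.0, -0.023, 0.0], [-0.023, 1.0, 0.0], [-0.0, 0.0, -1.0]]
contact_force: [-0.5, -0.4, -1.5]
width: 0.024
finger_force: 59.7
```

>>> servo_tool([
  {"slide":[0,0,0],"delta_rot":[0,0,0]},
  {"slide":[0,0,0],"delta_rot":[0,0,0]},
  {"slide":[0,0,0],"delta_rot":[0,0,0]},
  {"slide":[0,0,0],"delta_rot":[0,0,0]},
  {"slide":[0,0,0],"delta_rot":[0,0,0]},
], hand=0.4)

```text
t: 10.45
ee_pos: [0.5857, 0.1566, 0.0983]
orientation: [[-1.0, -0.023, 0.0], [-0.023, 1.0, 0.0], [-0.0, 0.0, -1.0]]
contact_force: [-0.1, 0.6, -1.4]
width: 0.0511
finger_force: 9.5
```

```bash
python3 - <<'E'
from h import *
s=r.get_state();print(s["t"],s["ee_pos"],s["contact_force"],s["width"],s["finger_force"])
w=r.get_image("wrist")
save(cv2.resize(w[100:356,128:384],(500,500),interpolation=cv2.INTER_CUBIC),"g5.png")
E
```

```text
10.45 [0.58573134 0.15663245 0.09832524] [-0.09680182  0.58171971 -1.41992242] 0.05113820947686831 9.454359412193298
```

View pics/g5.png

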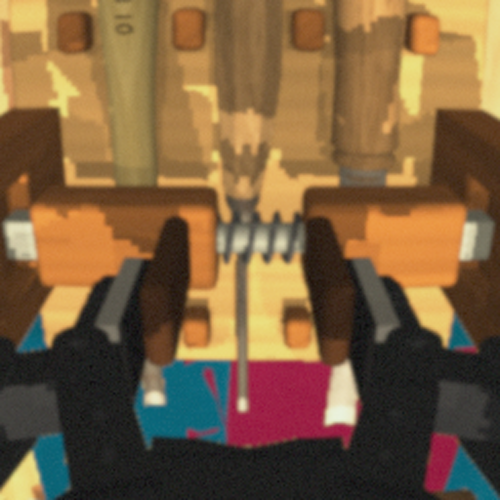

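Both tongues, at (20,240) and (472,238), are entering the recesses with the bar level. Open fully.

>>> servo_tool([
  {"slide":[0,0,0],"delta_rot":[0,0,0]},
  {"slide":[0,0,0],"delta_rot":[0,0,0]},
  {"slide":[0,0,0],"delta_rot":[0,0,0]},
  {"slide":[0,0,0],"delta_rot":[0,0,0]},
  {"slide":[0,0,0],"delta_rot":[0,0,0]},
  {"slide":[0,0,0],"delta_rot":[0,0,0]},
], hand=0)

```text
t: 11.25
ee_pos: [0.5858, 0.1566, 0.0983]
orientation: [[-1.0, -0.023, 0.0], [-0.023, 1.0, 0.0], [-0.0, 0.0, -1.0]]
contact_force: [0.3, -0.6, 0.1]
width: 0.0858
finger_force: 0.0
```

>>> servo_tool([
  {"slide":[0,0,-0.015],"delta_rot":[0,0,0]},
  {"slide":[0,0,-0.02],"delta_rot":[0,0,0]},
  {"slide":[0,0,-0.03],"delta_rot":[0,0,0]},
  {"slide":[0,0,-0.03],"delta_rot":[0,0,0]},
  {"slide":[0,0,-0.02],"delta_rot":[0,0,0]},
  {"slide":[0,0,0],"delta_rot":[0,0,0]},
  {"slide":[0,0,0],"delta_rot":[0,0,0]},
])

```text
t: 12.12
ee_pos: [0.5855, 0.1566, 0.2129]
orientation: [[-1.0, -0.023, -0.001], [-0.023, 1.0, -0.0], [0.001, -0.0, -1.0]]
contact_force: [0.3, 0.3, -0.7]
width: 0.0855
finger_force: 0.0
```

```bash
python3 - <<'E'
from h import *
s=r.get_state();print(s["t"],s["ee_pos"],s["contact_force"],s["width"])
w=r.get_image("wrist");b=r.get_image("side")
save(np.hstack([cv2.resize(b[90:210,190:310],(400,400),interpolation=cv2.INTER_CUBIC),cv2.resize(w[100:356,128:384],(400,400),interpolation=cv2.INTER_CUBIC)]),"g6.png")
E
```

```text
12.125 [0.58549523 0.15658412 0.21293908] [ 0.2732995   0.28170772 -0.66339715] 0.08547530375729072
```

View pics/g6.png

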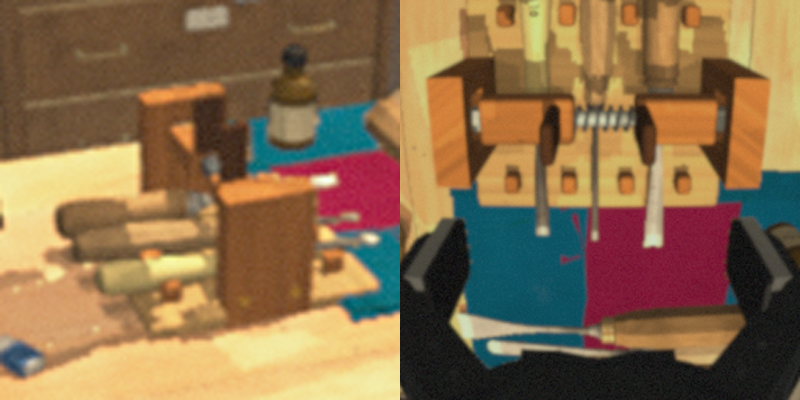

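The bar sits level across the rack with its tabs up. Both tongues are in the recesses, at about (475,120) and (721,120), and the gripper is clear.

```bash
python3 -c "
from cell import r
print(r.hand_in())"
```

```text
the job is handed in; nothing more can be done
None
```

The long bar sits across the rack, level and tabs up, with both tongues in the cheek recesses as far as the last pictures show; I left the short bar alone and handed the job in just after 12 s, but the hand-in returned no verdict.

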